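# Seat the sampling jug on its pegged base, dip the gauge rod and hold it up for reading

## Task

Set the sampling jug fully home on its base, over the two alignment pegs, and let go of it, keeping it upright. Then take the gauge rod from its cradle, push it down the jug's slanting guide tube until the collar stops on the mouth, and draw it out again, without letting go of it in the tube or lifting the jug off its base. Finish while still holding the rod, level and still, touching nothing else, with its tip over the middle of the white tile, about 150 mm above it; leave the bottle, jar and tasting glass alone.

Things in the scene. Friction and masses are not known exactly. Their poses are not given: they have to be found in the camera images.
- base: Fixed round grey base plate, 128 mm across, 18 mm thick; origin at the centre of its underside, z up, +x away from the robot within 25 degrees. Two upright steel pegs, 9 mm thick, 14 mm tall, tapered tops, stand on it at x = -22, y = +26 and -26 mm. The jug fits only with its axes parallel to the base's: tube towards the base's +x, pegs on the side away from the tube.
- jug: White stoneware jug, 0.45 to 0.75 kg; origin at the centre of its underside, z up. Body 110 mm across up to 75 mm, sloping shoulder, round neck 36 mm thick from 118 to 175 mm (closed top). Two holes in the underside, 15 mm wide, 18 mm deep, at x = -22, y = +26 and -26 mm, take the base's pegs. Fully home, its underside lies on the base's top. A slanting steel tube leaves the shoulder to +x.
- jug_grip (a point): The point on the jug's axis at which to grip its neck (36 mm thick), 156 mm above its underside; axes as the jug's. Close the fingers along the jug's y, so that they stand clear of the tube (whose rim reaches 90 mm out along x and 139 mm up).
- tube_mouth (a point): Centre of the rim of the guide tube, at (79, 0, 127) mm in the jug's frame; axes as the jug's. Going into the tube, the direction is (-0.819, 0, -0.574) in the jug's frame (35 degrees below the level). Bore 13 mm, flared to about 22 mm at the rim over the last 14 mm; rim 29 mm across outside.
- tube_foot (a point): Lower end of the guide tube's bore, 100 mm down its axis from the mouth, inside the jug; axes as the jug's.
- cradle: Fixed wooden cradle holding the rod level; origin at the underside below the rod's handle centre, x towards the rod's tip (roughly to the robot). A block 52 mm long, 12 mm wide, 50 mm high carries the handle; a fork 85 mm along x, 30 mm wide, 73 mm high, carries the thin rod in a slot 14 mm wide, 17 mm deep. Lift the rod 30 mm straight up to clear it.
- rod: Loose gauge rod, 0.11 kg; origin at the centre of its black handle (60 mm along x, 14 mm wide along y, 20 mm high along z), x towards the tip. Steel collar 30 mm across from x = 36 to 44 mm, then a steel rod 8 mm thick with black ring marks up to the tip at x = 139 mm. It starts level in the cradle, handle centre 60 mm above the table. Grip the handle from above, closing along y.
- rod_tip (a point): Free end of the gauge rod, on its axis, 139 mm from the handle's centre; axes as the rod's.
- rod_collar (a point): Centre of the collar's face on the tip's side, 44 mm from the handle's centre, 95 mm from the tip; it stops on the rim of the tube's mouth. Axes as the rod's.
- tile: Fixed white rectangular reading tile, 120 by 100 mm, 8 mm thick, flat on the table; origin at the centre of its underside, z up.
- glass: Bystander: small clear tasting glass, 52 mm across, 55 mm high; origin at the centre of its underside.
- bottle: Bystander: white bottle with a red cap, 62 mm across, 150 mm high, far side of the table; origin at the centre of its underside.
- jar: Bystander: amber glass jar, 70 mm across, 110 mm high, far side of the table; origin at the centre of its underside.

How it is judged:
By the outcome, as a careful person would: the job done as asked, in the order asked, and still so for the second after the job is handed in, while the arm keeps its last pose, push and grip.
It also fails if it takes over 72 s, if anything falls off the work surface, if the arm or the gripper's body presses on something with over 40 N, if the wrist force passes 120 N, or if a joint passes its speed limit or range.

## Robot

A 7-joint arm with a two-finger parallel gripper is mounted at the origin on the work surface. World frame = base frame: x ahead of the robot, y to its left, z up, the work surface at z = 0. Lengths are in mm, angles in rad, forces in N, time in s.
With the tool pointing down it reaches from about 425 to 875 mm from the base axis. Payload 4.7 kg.
Tool frame: the origin (TCP) lies midway between the tips of the shut fingers; the grasp point (between the pads) lies 19 mm behind it; z points along the fingers, y is the line along which they close (so a half turn about z gives the same grasp; the last joint's range is limited). The gripper opens to 87 mm and grips with 3 to 60 N. Pads are 19 mm wide; open, the fingers measure 117 mm over their backs; the gripper's body (75 mm by 190 mm) begins 51 mm behind the grasp point.
Start: joints at [-1.289, 0.321, -0.07, 1.45, 0.023, 1.371, -0.057], TCP at [172.024, 626.844, 222.587] pointing down, gripper open.
Joint ranges: [-2.86, 2.86], [-0.3, 2.09], [-1.38, 1.24], [0.06, 2.45], [-1.56, 4.7], [0.09, 2.05], [-2.69, 2.69]. Speed limits (rad/s): [2.57, 2.57, 3.14, 3.14, 3.14, 3.14, 3.14].

## Interface

Orientations are given as a unit quaternion [w, x, y, z].
In Python, from workcell import * gives the robot as it stands.
- The arm moves only by the tool jog_arm, never from a script. Its argument "motion" is one flat list of numbers, 7 for each row, row after row: the shift along the tool's x, y, z in units of 40 mm (1.0 is 40 mm), then the turn, a rotation vector about the tool's x, y, z in units of 6 degrees (1.0 is 6 degrees), then the gripper's target within -1 to 1 (fully open at 1, half-way at 0, shut at -1). A call has exactly 8 rows; each row is the pose to reach, as a shift and turn from the pose commanded when the call began, along the tool's axes at that moment; what a row does not reach only later rows make up. A row lasts 1/10 s, in which the tool goes at most 50 mm and 8.59 degrees, less where a joint would pass 70% of its speed; a pose out of reach is approached as far as the arm can. A call with a gripper value outside its range is refused whole. The fingers move at their own pace and stop on an object; the grip force is fixed at half the most. Time passes only in rows, so rows that repeat a pose let the fingers close, or fill a call up. It gives the time, the measured TCP pose, the force, the opening and the grip force at its end, in the units of the state.
- read_state(): the state, without advancing time (a new reading comes with each control period).
- get_image(name): name is "scene" or "top" or "wrist"; returns the picture (420x560x3 uint8, red, green, blue); there is no depth.
- get_calibration(name): a dict with "fx", "fy", "cx", "cy" (pixels), "k1" (the pictures are not rectified: a ray, as slopes to the right and down, at radius r is drawn at 1 + k1 r^2 times it, then the intrinsics apply), "rvec" (rotation vector, rad) and "tvec" (3), from world to camera coordinates, as OpenCV has them; the wrist camera has in their place "mount" (4x4, takes a point from camera to tool coordinates, whose origin is the TCP and whose axes are the flange's). Camera axes: x right, y down, z forward; pixel columns grow to the right and rows downward; lengths in mm; the calibration is good to about 2 mm. A picture is of the moment at which its call begins: read the wrist's pose just before it. get_calibration takes no time and is no camera call.
- close_job(): hands the job in; it is judged then, once.
The state is a dict: "time_s": time; "joints": joint angles; "joint_velocities": joint speeds; "joint_torque": joint torques, N m; "tool_pos": TCP position; "ee_rot": TCP orientation; "force": force on the tool from outside, world axes, zero at the start; "torque": the same for the moment, N m; "opening": opening from 0.0 (shut) to 1.0 (fully open); "grip_force": force on a finger pad.
Only numpy, scipy, OpenCV 4.12 (cv2) and the standard library are available. Lean on these libraries where they do the work, as an engineer would, in place of code of your own. Each camera call takes 0.05 s, during which the arm holds its last target. There are 200 camera calls.

## Working session

There is one attempt and no reset: what is moved stays moved. The work goes in short steps, Python scripts to look and compute and a tool call to move; the robot and the scene stay as the last step left them, time stands still between calls to the robot, and variables do not carry over. Pictures are saved under pics/ and viewed, at most 10 in all, crops included, and the job is handed in when it is done.

Besides the shell and the picture viewer there is one more tool, called after "Emit:" by a JSON object that holds its "op" and its "data", one argument or row to a line. jog_arm: Moves the arm, as the interface text tells. Its arguments: {"type":"object","properties":{"motion":{"type":"array","items":{"type":"number"}}},"required":["motion"]}

```bash
ls; mkdir -p pics; python3 - <<'E'
from workcell import *
import cv2
s=read_state();print(s)
for n in("scene","top","wrist"):
    im=get_image(n);cv2.imwrite(f"pics/{n}0.png",im[:,:,::-1]);print(n,get_calibration(n))
E
```

```text
pics
{'time_s': 0.0, 'joints': array([-1.28888224,  0.32181271, -0.07009169,  1.45169184,  0.02259264,
        1.370785  , -0.05690113]), 'joint_velocities': array([ 0.00055949, -0.00102745, -0.00073126, -0.00076398, -0.00024028,
        0.00018249, -0.00016689]), 'joint_torque': array([ 5.33572202e-04, -4.91270041e+01, -4.03928831e-01, -3.12535214e+01,
       -6.40128320e-02,  4.33974189e-02,  1.66256959e-04]), 'tool_pos': array([171.89949096, 626.27871698, 221.45979412]), 'ee_rot': array([-8.30058668e-05,  1.33489841e-01,  9.91049722e-01, -9.51292063e-04]), 'force': array([-0.10445161, -0.22857379, -0.67856326]), 'torque': array([ 0.00960925, -0.02173102,  0.02681733]), 'grip_force': 0.0, 'opening': 0.9994542683671351}
scene {'fx': 465.58571136605366, 'fy': 465.58571136605366, 'cx': 278.30088434241793, 'cy': 211.21315419267773, 'k1': -0.06690492302218999, 'rvec': array([ 1.84362046,  1.45573465, -0.70174203]), 'tvec': array([-152.29711351, -268.47473521, 1740.86570762])}
top {'fx': 500.2739662885418, 'fy': 500.2739662885418, 'cx': 278.64206153641527, 'cy': 208.89928002401658, 'k1': -0.18052348738582408, 'rvec': array([ 2.07256618, -2.13510104,  0.24957949]), 'tvec': array([9.39528639e-01, 5.94637979e+02, 1.05016568e+03])}
wrist {'fx': 363.5214159461977, 'fy': 363.5214159461977, 'cx': 278.2424935778585, 'cy': 207.88843569068086, 'k1': 0.02563638442584977, 'mount': array([[-5.01039725e-04, -9.63973003e-01, -2.65999621e-01,
         7.29874815e+01],
       [ 9.99999874e-01, -4.77651882e-04, -1.52617297e-04,
         3.44949835e-01],
       [ 2.00637347e-05, -2.65999664e-01,  9.63973121e-01,
        -1.62778288e+02],
       [ 0.00000000e+00,  0.00000000e+00,  0.00000000e+00,
         1.00000000e+00]])}
```

View pics/top0.png

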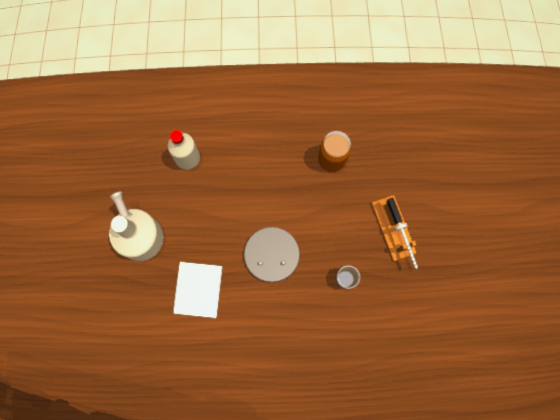

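View pics/scene0.png

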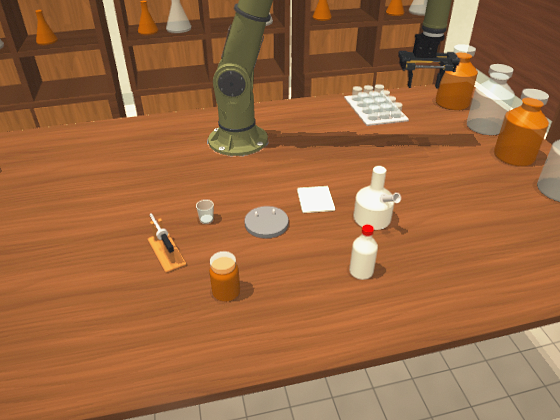

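The top view shows the jug neck at (119,224) with the tube mouth at (118,196). The base is at (272,254) with pegs at (260,264) and (283,263), the tile at (198,290), the rod in its cradle around (400,230) and the glass at (348,277). The scene view agrees, and the arm is parked off to the left.

```bash
cat > h.py <<'E'
from workcell import *
import numpy as np, cv2
from scipy.spatial.transform import Rotation as R
def tool():
    s=read_state();return s,R.from_quat(np.roll(s['ee_rot'],-1)),np.array(s['tool_pos'])
def cam(n,pose=None):
    c=get_calibration(n)
    if n=='wrist':
        Rt,p=pose;M=c['mount'];Rc=Rt.as_matrix()@M[:3,:3];o=Rt.apply(M[:3,3])+p
    else:
        Rc=cv2.Rodrigues(c['rvec'])[0].T;o=-Rc@c['tvec']
    return c,Rc,o
def ray(C,uv):
    c,Rc,o=C;d=np.array([(uv[0]-c['cx'])/c['fx'],(uv[1]-c['cy'])/c['fy']]);q=d.copy()
    for _ in range(20):q=d/(1+c['k1']*(q@q))
    return o,Rc@np.r_[q,1]
def onz(C,uv,z):
    o,d=ray(C,uv);return o+d*(z-o[2])/d[2]
def pix(C,P):
    c,Rc,o=C;q=Rc.T@(np.array(P)-o);q=q[:2]/q[2];q=q*(1+c['k1']*(q@q));return np.array([q[0]*c['fx']+c['cx'],q[1]*c['fy']+c['cy']])
def go(P,Rg):
    "print shift (40mm) and turn (6deg) from measured pose"
    s,Rt,p=tool();d=Rt.inv().apply(np.array(P)-p)/40;r=np.degrees((Rt.inv()*Rg).as_rotvec())/6
    print('shift',d.round(3),'turn',r.round(3))
def down(yaw):
    "tool z down, tool x at yaw deg in world"
    a=np.radians(yaw);x=np.array([np.cos(a),np.sin(a),0]);z=np.array([0,0,-1.]);return R.from_matrix(np.c_[x,np.cross(z,x),z])
E
python3 - <<'E'
from h import *
np.set_printoptions(suppress=True,precision=1)
C=cam('top');im=cv2.imread('pics/top0.png');h=cv2.cvtColor(im,cv2.COLOR_BGR2HSV)
print('cam',C[2])
for n,uv,z in [('neck',(119,224),193-18),('mouth',(118,196),127),('base',(272,254),18),('pegL',(260,264),32),('pegR',(283,263),32),('tile',(198,290),8),('glass',(348,277),30),('rodtip',(415,266),60),('handle',(395,215),70),('bottlecap',(177,137),150),('jar',(336,143),110)]:
    print(n,onz(C,uv,z)[:2])
s,Rt,p=tool();print(p,Rt.as_matrix())
# base: grey mask
for n,m,z in [('base',(h[...,1]<60)&(h[...,2]>60)&(h[...,2]<190),18),('tile',(h[...,1]<60)&(h[...,2]>200),8)]:
    k,l,st,ce=cv2.connectedComponentsWithStats(m.astype(np.uint8))
    for i in range(1,k):
        if st[i,4]>400:print(n,st[i],ce[i],onz(C,ce[i],z)[:2])
E
```

```text
cam [ 341.6   -4.1 1157.5]
neck [547.5 310.7]
mouth [619.6 331. ]
base [500.3   1.1]
pegL [476.4  28.8]
pegR [477.2 -23.2]
tile [422.9 173.2]
glass [ 440.8 -169. ]
rodtip [ 456.6 -317.1]
handle [ 572.3 -278. ]
bottlecap [741.4 199.1]
jar [ 731.9 -148.8]
[171.9 626.4 221.7] [[-1.   0.3 -0. ]
 [ 0.3  1.  -0. ]
 [-0.  -0.  -1. ]]
base [ 245  228   54   54 1510] [266.1 249.5] [511.1  14.4]
tile [ 16   0  35  33 788] [33.  15.2] [1194.9  664.9]
tile [ 50   0  32  28 635] [67.6 12.6] [1190.3  556.8]
tile [ 81   0  35  27 793] [97.6 12.1] [1182.1  466.6]
tile [115   0  34  24 726] [131.7  10.8] [1177.2  368.1]
tile [150   0  35  21 670] [166.9   9.6] [1173.5  269.4]
tile [187   0  34  19 615] [203.2   8.6] [1170.4  169.7]
tile [223   0  35  17 581] [239.6   8. ] [1167.4   70.9]
tile [259   0  36  16 549] [276.2   7.4] [1165.8  -27.6]
tile [296   0  34  15 509] [312.5   7. ] [1165.2 -125.8]
tile [332   0  35  15 487] [349.5   6.9] [1164.9 -226.6]
tile [367   0  36  16 509] [384.8   7.2] [1164.8 -324.1]
tile [403   0  35  16 501] [419.6   7.3] [1166.5 -422.5]
tile [437   0  33  17 516] [453.2
[... 1230 characters left out ...]
.1] [1014.9 -126.6]
tile [336  48  36  14 471] [352.9  54.6] [1015.1 -223.2]
tile [373  48  36  14 485] [390.6  54.5] [1015.3 -323.5]
tile [410  49  35  13 428] [426.8  55.1] [1014.5 -421.7]
tile [446  49  34  14 416] [462.1  55.6] [1014.8 -520.6]
tile [184  51  36  15 474] [201.9  58.2] [1015.3  169.6]
tile [222  50  36  15 502] [239.5  56.9] [1015.1   71.7]
tile [147  53  36  15 461] [164.6  60. ] [1015.2  267.7]
tile [111  55  34  15 425] [127.9  62.1] [1015.2  366.1]
tile [ 75  57  34  16 454] [91.8 64.3] [1015.8  465.4]
tile [ 41  60  33  16 401] [56.9 67.3] [1015.2  564.7]
tile [121 214  34  41 788] [139.8 237. ] [549.8 312.3]
tile [ 174  262   48   56 2217] [197.5 289.5] [424.2 174.4]
```

```bash
python3 -c "
from h import *
go([547,311,285],down(195.6))"
```

```text
shift [-11.129  -5.125  -1.574] turn [-1.400e-02 -3.000e-03 -5.157e+00]
```

Emit:
{"op": "jog_arm", "data": {
  "motion": [-0.6,-0.3,-0.4,0,0,-0.3,1,-1.6,-0.8,-0.8,0,0,-0.8,1,-2.7,-1.3,-1.2,0,0,-1.3,1,-3.8,-1.8,-1.6,0,0,-1.8,1,-4.9,-2.3,-1.6,0,0,-2.3,1,-6.0,-2.8,-1.6,0,0,-2.8,1,-7.1,-3.3,-1.6,0,0,-3.3,1,-8.2,-3.8,-1.6,0,0,-3.8,1]
}}

```text
time_s: 0.95
tool_pos: [449.3, 391.9, 286.5]
ee_rot: [0.0, -0.066, 0.998, 0.0]
force: [0.9, 0.2, -1.1]
opening: 0.998
grip_force: 0.0
```

```bash
python3 -c "
from h import *
print(read_state()['tool_pos'],read_state()['joints'])
go([547,311,285],down(195.6))"
```

```text
[449.25837941 391.90548451 286.50531646] [-0.85854148  0.18161107  0.11252862  1.49699732 -0.02048322  1.46405872
  0.95758568]
shift [-2.155 -2.328  0.037] turn [ 1.000e-03  0.000e+00 -1.335e+00]
```

Emit:
{"op": "jog_arm", "data": {
  "motion": [-0.5,-0.6,0,0,0,-0.4,1,-1.1,-1.2,0,0,0,-0.8,1,-1.7,-1.8,0,0,0,-1.2,1,-2.15,-2.33,0.04,0,0,-1.34,1,-2.15,-2.33,0.04,0,0,-1.34,1,-2.15,-2.33,0.04,0,0,-1.34,1,-2.15,-2.33,0.04,0,0,-1.34,1,-2.15,-2.33,0.04,0,0,-1.34,1]
}}

```text
time_s: 1.75
tool_pos: [544.3, 313.8, 285.0]
ee_rot: [-0.0, -0.136, 0.991, 0.0]
force: [0.3, -0.2, -0.2]
opening: 1.0
grip_force: 0.0
```

```bash
python3 - <<'E'
from h import *
s,Rt,p=tool();im=get_image('wrist');cv2.imwrite('pics/w1.png',im[:,:,::-1]);C=cam('wrist',(Rt,p))
print(p,s['joints']);print(pix(C,[547,311,175]),pix(C,[620,331,127]))
E
```

```text
[544.33293751 313.76601929 284.99317726] [-0.70956442  0.25193631  0.1794155   1.41910796 -0.04549887  1.47458315
  1.31254665]
[273.26793096 207.09161604] [273.77424146 269.97890188]
```

View pics/w1.png

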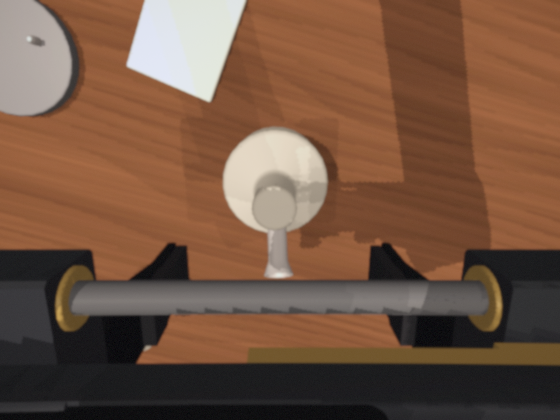

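The wrist view shows the neck top at (274,207), as predicted. The tube rim spans columns 264–292, so its centre is about (278,273).

```bash
python3 - <<'E'
from h import *
s,Rt,p=tool();C=cam('wrist',(Rt,p))
im=cv2.imread('pics/w1.png');h=cv2.cvtColor(im,cv2.COLOR_BGR2HSV)
for th in(185,195,205):
    m=((h[195:220,240:310,2]<th)&(h[195:220,240:310,1]<90)).astype(np.uint8);
g=cv2.GaussianBlur(cv2.cvtColor(im,cv2.COLOR_BGR2GRAY),(3,3),0)
ci=cv2.HoughCircles(g[150:260,200:350],cv2.HOUGH_GRADIENT,1,20,param1=80,param2=15,minRadius=15,maxRadius=60);print(ci+np.array([200,150,0]) if ci is not None else None)
n=onz(C,(274,207),175);m=onz(C,(278,272),127);d=m-n
print(n,m,np.linalg.norm(d[:2]),np.degrees(np.arctan2(d[1],d[0])))
print(onz(C,(275,180),75)) # body rim centre approx
E
```

```text
[[[275.5        180.5         52.20000076]
  [273.5        207.5         21.29999924]]]
[546.97534218 311.37587015 175.        ] [621.1881429  335.31532475 127.        ] 77.97844109943034 17.87858573842084
[545.21404107 310.85307263  75.        ]
```

```bash
python3 -c "
from h import *
go([546.8,311.2,137],down(197.5))"
```

```text
shift [-0.04  -0.076  3.702] turn [ 0.006 -0.    -0.311]
```

Emit:
{"op": "jog_arm", "data": {
  "motion": [-0.04,-0.08,0.4,0,0,-0.31,1,-0.04,-0.08,1.0,0,0,-0.31,1,-0.04,-0.08,1.7,0,0,-0.31,1,-0.04,-0.08,2.4,0,0,-0.31,1,-0.04,-0.08,3.0,0,0,-0.31,1,-0.04,-0.08,3.5,0,0,-0.31,1,-0.04,-0.08,3.7,0,0,-0.31,1,-0.04,-0.08,3.7,0,0,-0.31,1]
}}

```text
time_s: 2.6
tool_pos: [546.8, 309.8, 136.0]
ee_rot: [-0.001, -0.151, 0.988, -0.0]
force: [-0.0, 0.1, -0.0]
opening: 1.0
grip_force: 0.0
```

Emit:
{"op": "jog_arm", "data": {
  "motion": [0,0,0,0,0,0,0,0,0,0,0,0,0,-0.3,0,0,0,0,0,0,-0.6,0,0,0,0,0,0,-1,0,0,0,0,0,0,-1,0,0,0,0,0,0,-1,0,0,0,0,0,0,-1,0,0,0,0,0,0,-1]
}}

```text
time_s: 3.4
tool_pos: [547.6, 310.4, 137.0]
ee_rot: [0.0, -0.151, 0.989, 0.001]
force: [0.6, 1.4, 0.0]
opening: 0.409
grip_force: 30.0
```

```bash
python3 -c "
from h import *
s=read_state();print(s['tool_pos'],s['opening']*87,s['grip_force'],s['force'])"
```

```text
[547.63851641 310.35542507 137.03399879] 35.54017750366468 29.984057662077248 [0.61740429 1.38262872 0.03343595]
```

```bash
python3 -c "
from h import *
go([547,311,227],down(197.5))
go([500,155,227],down(181))"
```

```text
shift [ 0.01   0.023 -2.249] turn [ 0.011  0.002 -0.02 ]
shift [ 2.296 -3.348 -2.254] turn [1.10e-02 1.00e-03 2.73e+00]
```

Emit:
{"op": "jog_arm", "data": {
  "motion": [0,0,-0.2,0,0,0,-1,0,0,-0.6,0,0,0,-1,0,0,-1.1,0,0,0,-1,0,0,-1.6,0,0,0,-1,0.1,-0.1,-2.0,0,0,0.2,-1,0.3,-0.4,-2.25,0,0,0.4,-1,0.6,-0.8,-2.25,0,0,0.7,-1,0.9,-1.3,-2.25,0,0,1.1,-1]
}}

```text
time_s: 4.2
tool_pos: [528.1, 247.7, 227.2]
ee_rot: [-0.0, -0.093, 0.996, -0.0]
force: [-0.7, -0.0, -6.9]
opening: 0.4
grip_force: 30.0
```

```bash
python3 -c "
from h import *
s=read_state();print(s['force'],s['opening'],s['grip_force'],s['joint_velocities'].round(2))
go([500,155,227],down(181))"
```

```text
[-0.68228962 -0.02259768 -6.94304995] 0.39960873023900256 29.98512350488454 [ 0.14 -0.32  0.15  0.39  0.05 -0.05 -0.15]
shift [ 1.117 -2.148  0.006] turn [-0.004 -0.008  1.607]
```

Emit:
{"op": "jog_arm", "data": {
  "motion": [0.2,-0.4,0,0,0,0.3,-1,0.5,-0.9,0,0,0,0.7,-1,0.75,-1.4,0,0,0,1.1,-1,0.95,-1.8,0,0,0,1.4,-1,1.1,-2.1,0,0,0,1.55,-1,1.12,-2.15,0,0,0,1.6,-1,1.12,-2.15,0,0,0,1.6,-1,1.12,-2.15,0,0,0,1.6,-1]
}}

```text
time_s: 5.0
tool_pos: [501.2, 157.7, 227.0]
ee_rot: [0.0, -0.011, 1.0, 0.0]
force: [0.6, 0.2, -6.6]
opening: 0.408
grip_force: 30.0
```

```bash
python3 - <<'E'
from h import *
s,Rt,p=tool();im=get_image('wrist');cv2.imwrite('pics/w2.png',im[:,:,::-1]);C=cam('wrist',(Rt,p))
np.save('w2.npy',np.r_[p,Rt.as_quat()])
print(p)
for P in([498.8,2.5,18],[476.4,28.8,32],[477.2,-23.2,32]):print(pix(C,P))
E
```

```text
[501.15694668 157.71720907 227.01007438]
[127.07675341 174.73268573]
[146.4136508  155.25159033]
[ 92.56367881 154.76491916]
```

View pics/w2.png

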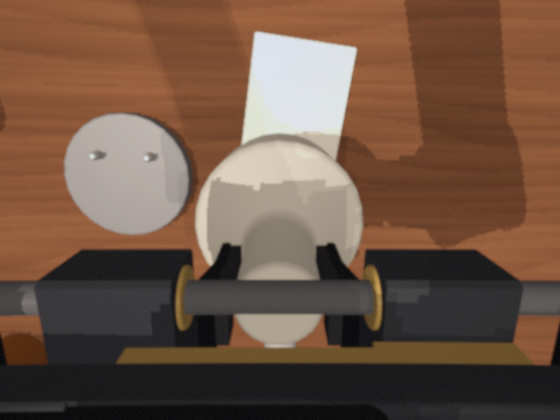

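The wrist view shows the pegs at about (97,155) and (150,156) and the base centre near (127,174). The held jug hangs straight below the fingers, with its tube at column 280.

```bash
python3 - <<'E'
from h import *
a=np.load('w2.npy');C=cam('wrist',(R.from_quat(a[3:]),a[:3]))
im=cv2.imread('pics/w2.png');h=cv2.cvtColor(im,cv2.COLOR_BGR2HSV)
m=np.zeros(h.shape[:2],np.uint8);m[100:245,50:205]=((h[...,1]<75)&(h[...,2]>80))[100:245,50:205]
m=cv2.morphologyEx(m,cv2.MORPH_OPEN,np.ones((3,3),np.uint8))
c=max(cv2.findContours(m,cv2.RETR_EXTERNAL,cv2.CHAIN_APPROX_NONE)[0],key=cv2.contourArea)
P=np.array([onz(C,q,18)[:2] for q in c[::3,0]])
A=np.c_[2*P,np.ones(len(P))];x=np.linalg.lstsq(A,(P**2).sum(1),rcond=None)[0]
print('base',x[:2],'r',np.sqrt(x[2]+x[:2]@x[:2]),np.std(np.linalg.norm(P-x[:2],axis=1)))
v=h[...,2].astype(int);
for x0,x1 in((85,110),(138,165)):
    r=v[145:170,x0:x1];b=np.argwhere(r>np.median(r)+25);u=b[:,::-1].mean(0)+[x0,145];print(u,len(b),b.min(0)+[145,x0],b.max(0)+[145,x0],onz(C,u,27)[:2],onz(C,u,32)[:2])
big=cv2.resize(im[100:245,50:205],None,fx=4,fy=4,interpolation=cv2.INTER_CUBIC);cv2.imwrite('pics/w2c.png',big)
# jug body fit in held picture: circle of body widest rim at height
E
```

```text
base [500.26726513   2.410597  ] r 63.26385028295816 0.32162753910874886
[ 91.33333333 155.88888889] 9 [155  90] [157  93] [479.02463274 -27.0403399 ] [478.32463413 -24.51188155]
[145.5 158. ] 8 [157 144] [159 147] [479.82120654  25.90477227] [479.11022867  27.70348222]
```

View pics/w2c.png

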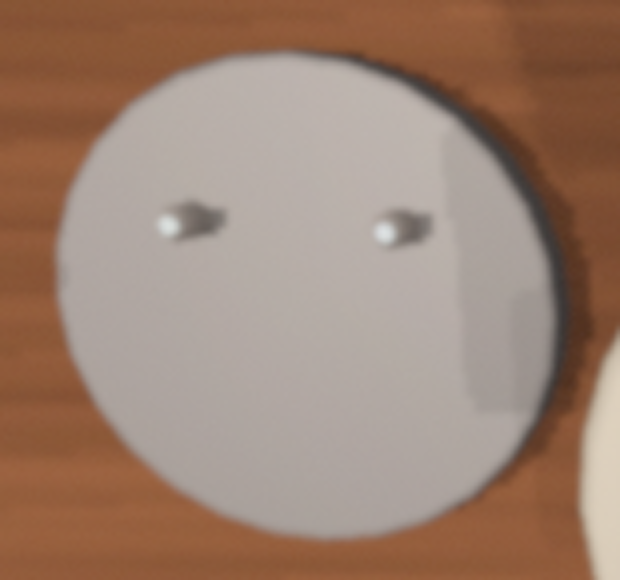

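```bash
python3 - <<'E'
from h import *
a=np.load('w2.npy');Rt=R.from_quat(a[3:]);C=cam('wrist',(Rt,a[:3]))
t=np.linspace(0,2*np.pi,180)
for z in(0,75):
    q=np.array([pix(C,np.r_[a[:2]+55*np.array([np.cos(k),np.sin(k)]),a[2]-137+z]) for k in t]);print(z,q.min(0),q.max(0))
im=cv2.imread('pics/w2.png');h=cv2.cvtColor(im,cv2.COLOR_BGR2HSV)
b=lambda s:np.flatnonzero(s)
print([h[r,190:370,1][[0,3,5,8,10,-10,-8,-5,-1]] for r in(215,)],h[125:145,290,1],h[220,190:204,1],h[220,354:370,1])
go([500.5,2.0,205],down(180))
E
```

```text
0 [212.68267642 130.38401054] [342.60979256 256.84186479]
75 [192.56822177 137.92543971] [362.53189298 300.04141601]
[array([151, 148,  76,  37,  36,  45,  73, 152, 150], dtype=uint8)] [ 6 10 12 12 13 13 13 14 16 20 32 43 45 47 45 46 44 43 41 41] [153 152 150 143 108  64  44  38  37  37  36  37  36  36] [ 41  41  41  42  42  43  42  48  62  99 136 151 155 151 149 149]
shift [ 0.102 -3.892  0.546] turn [0.006 0.002 0.211]
```

Emit:
{"op": "jog_arm", "data": {
  "motion": [0,-0.3,0,0,0,0.1,-1,0.05,-0.9,0.1,0,0,0.2,-1,0.1,-1.6,0.2,0,0,0.2,-1,0.1,-2.3,0.3,0,0,0.2,-1,0.1,-3.0,0.4,0,0,0.2,-1,0.1,-3.6,0.5,0,0,0.2,-1,0.1,-3.9,0.55,0,0,0.2,-1,0.1,-3.9,0.55,0,0,0.2,-1]
}}

```text
time_s: 5.85
tool_pos: [499.6, -3.2, 204.6]
ee_rot: [-0.0, 0.003, 1.0, -0.0]
force: [-0.1, -0.4, -6.6]
opening: 0.405
grip_force: 30.0
```

```bash
python3 - <<'E'
from h import *
C=cam('wrist',(down(195.6),np.array([544.33,313.77,285.])))
t=np.linspace(0,2*np.pi,180)
for z in(0,75):
    q=np.array([pix(C,np.r_[546.9+55*np.cos(k),311.3+55*np.sin(k),z]) for k in t]);print(z,q.min(0),q.max(0))
im=cv2.imread('pics/w1.png');h=cv2.cvtColor(im,cv2.COLOR_BGR2HSV)
print('col275 from row120',h[120:140,275,1],'row180',h[180,218:230,1],h[180,320:332,1])
print(read_state()['force'],read_state()['opening']);
go([500.5,1.3,185],down(180))
E
```

```text
0 [231.1466037  124.47697236] [319.8123841  212.50706438]
75 [222.14779733 127.86224346] [327.73884967 231.77045391]
col275 from row120 [152 152 151 149 146 132 102  64  49  44  41  39  38  37  34  32  33  32
  32  32] row180 [149 150 151 135  98  60  41  36  36  36  35  36] [ 40  40  40  39  40  41  48  65 103 141 152 148]
[-0.08433165 -0.38181181 -6.57803117] 0.40514652310571936
shift [-0.022  0.113  0.491] turn [-0.008 -0.007 -0.058]
```

Emit:
{"op": "jog_arm", "data": {
  "motion": [0,0.11,0.15,0,0,0,-1,0,0.11,0.3,0,0,0,-1,0,0.11,0.5,0,0,0,-1,0,0.11,0.7,0,0,0,-1,0,0.11,0.8,0,0,0,-1,0,0.11,0.8,0,0,0,-1,0,0.11,0.8,0,0,0,-1,0,0.11,0.8,0,0,0,-1]
}}

```text
time_s: 6.65
tool_pos: [500.6, 4.7, 173.4]
ee_rot: [0.0, 0.0, 1.0, 0.0]
force: [0.6, -0.2, -5.9]
opening: 0.409
grip_force: 30.0
```

```bash
python3 - <<'E'
from h import *
s=read_state();print(s['tool_pos'],s['force'],s['torque'],s['opening']);
go([499.5,1.3,155],down(180))
t=get_image('scene');cv2.imwrite('pics/s2.png',cv2.resize(t[130:290,180:420,::-1],None,fx=3,fy=3))
E
```

```text
[500.59861829   4.65642795 173.379998  ] [ 0.64332909 -0.20737913 -5.9270538 ] [-0.00940145  0.01607057 -0.01370457] 0.4085643843697453
shift [ 0.028 -0.084  0.459] turn [ 0.002  0.009 -0.008]
```

Emit:
{"op": "jog_arm", "data": {
  "motion": [0.03,-0.08,0,0,0,0,-1,0.03,-0.08,0,0,0,0,-1,0.03,-0.08,0,0,0,0,-1,0.03,-0.08,0.08,0,0,0,-1,0.03,-0.08,0.14,0,0,0,-1,0.03,-0.08,0.2,0,0,0,-1,0.03,-0.08,0.24,0,0,0,-1,0.03,-0.08,0.26,0,0,0,-1]
}}

```text
time_s: 7.5
tool_pos: [498.9, 1.5, 162.2]
ee_rot: [-0.0, 0.0, 1.0, -0.0]
force: [0.7, 0.6, -6.0]
opening: 0.407
grip_force: 30.0
```

```bash
python3 - <<'E'
from h import *
s=read_state();print(s['tool_pos'],s['force'],s['torque'],s['opening']);
go([499.5,1.3,155],down(180))
E
```

```text
[498.86665023   1.52337135 162.23255839] [ 0.73089072  0.57520973 -5.99204263] [ 0.00883272  0.03911217 -0.01363143] 0.4065721159932255
shift [-0.016 -0.006  0.181] turn [-0.001 -0.004 -0.006]
```

Emit:
{"op": "jog_arm", "data": {
  "motion": [-0.01,0,0.04,0,0,0,-1,-0.01,0,0.08,0,0,0,-1,-0.01,0,0.12,0,0,0,-1,-0.01,0,0.15,0,0,0,-1,-0.01,0,0.17,0,0,0,-1,-0.01,0,0.19,0,0,0,-1,-0.01,0,0.2,0,0,0,-1,-0.01,0,0.2,0,0,0,-1]
}}

```text
time_s: 8.3
tool_pos: [499.6, 1.6, 155.0]
ee_rot: [0.0, 0.0, 1.0, 0.0]
force: [-1.2, 0.8, -4.0]
opening: 0.408
grip_force: 30.0
```

```bash
python3 - <<'E'
from h import *
s=read_state();print(s['tool_pos'],s['force'],s['torque'],s['opening']);
E
```

```text
[499.63231446   1.57855491 155.00526473] [-1.19784396  0.7825941  -4.04919711] [ 0.04971356  0.17874583 -0.06596003] 0.4078438910211914
```

Emit:
{"op": "jog_arm", "data": {
  "motion": [0,0,0.02,0,0,0,-1,0,0,0.04,0,0,0,-1,0,0,0.04,0,0,0,-1,0,0,0.04,0,0,0,-0.1,0,0,0.04,0,0,0,0.3,0,0,0.04,0,0,0,0.6,0,0,0.04,0,0,0,1,0,0,0.04,0,0,0,1]
}}

```text
time_s: 9.1
tool_pos: [499.5, 1.4, 152.9]
ee_rot: [0.0, 0.0, 1.0, -0.0]
force: [1.2, 0.6, 0.6]
opening: 0.727
grip_force: 0.0
```

Emit:
{"op": "jog_arm", "data": {
  "motion": [0,0,0,0,0,0,1,0,0,0,0,0,0,1,0,0,-0.2,0,0,0,1,0,0,-0.7,0,0,0,1,0,0,-1.4,0,0,0,1,0,0,-2.2,0,0,0,1,0,0,-2.8,0,0,0,1,0,0,-3.2,0,0,0,1]
}}

```text
time_s: 9.9
tool_pos: [500.2, 1.5, 283.8]
ee_rot: [0.002, 0.0, 1.0, 0.0]
force: [0.0, 0.3, -0.2]
opening: 1.0
grip_force: 0.0
```

Emit:
{"op": "jog_arm", "data": {
  "motion": [0,0,-0.3,0,0,0,1,0,0,-0.3,0,0,0,1,0,0,-0.3,0,0,0,1,0,0,-0.3,0,0,0,1,0,0,-0.3,0,0,0,1,0,0,-0.3,0,0,0,1,0,0,-0.3,0,0,0,1,0,0,-0.3,0,0,0,1]
}}

```text
time_s: 10.7
tool_pos: [499.4, 1.5, 292.8]
ee_rot: [-0.0, 0.0, 1.0, 0.0]
force: [0.4, -0.6, -0.5]
opening: 0.996
grip_force: 0.0
```

```bash
python3 - <<'E'
from h import *
s,Rt,p=tool();im=get_image('wrist');C=cam('wrist',(Rt,p));np.save('w3.npy',np.r_[p,Rt.as_quat()])
t=get_image('scene');cv2.imwrite('pics/w3full.png',im[:,:,::-1])
A=im[90:390,130:430,::-1];B=cv2.resize(t[130:280,200:350,::-1],(300,300));cv2.imwrite('pics/w3.png',cv2.resize(np.hstack([A,B]),None,fx=1.3,fy=1.3))
print(p,s['opening'],s['joints']);print(pix(C,[500.3,2,193]),pix(C,[579.3,2,145]))
E
```

```text
[499.38186998   1.47140513 292.81030492] 0.9958544503669078 [-0.4700533  -0.04138996  0.40331875  1.71672557  0.01632003  1.46314634
  1.50117034]
[278.45508304 209.64378783] [278.52984483 277.13952158]
```

View pics/w3.png

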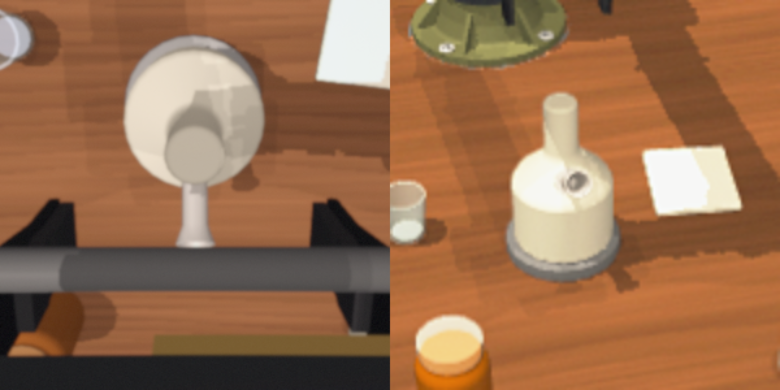

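The jug stands upright and flat on the base, with no gap in the scene view. In the wrist view the neck top is at about (280,208) and the tube mouth at about (280,277). Next is the rod.

Emit:
{"op": "jog_arm", "data": {
  "motion": [-0.1,-0.4,0,0,0,1.0,1,-0.3,-1.2,0,0,0,2.4,1,-0.6,-2.2,0,0,0,3.8,1,-0.9,-3.2,0,0,0,5.2,1,-1.2,-4.2,0,0,0,6.6,1,-1.5,-5.2,0,0,0,8.0,1,-1.7,-6.2,0,0,0,9.4,1,-1.8,-7.0,0,0,0,10.8,1]
}}

```text
time_s: 11.6
tool_pos: [571.4, -281.0, 292.7]
ee_rot: [0.0, 0.539, 0.842, -0.001]
force: [0.8, 0.5, -0.1]
opening: 1.001
grip_force: 0.0
```

Emit:
{"op": "jog_arm", "data": {
  "motion": [0,0,0,0,0,1.4,1,0,0,0,0,0,2.8,1,0,0,0,0,0,4.2,1,0,0,0,0,0,5.6,1,0,0,0,0,0,7.0,1,0,0,0,0,0,8.4,1,0,0,0,0,0,9.8,1,0,0,0,0,0,11.2,1]
}}

```text
time_s: 12.4
tool_pos: [571.3, -278.4, 292.9]
ee_rot: [-0.0, 0.915, 0.404, 0.0]
force: [0.9, -1.1, -0.6]
opening: 0.993
grip_force: 0.0
```

```bash
python3 - <<'E'
from h import *
s=read_state();print(s['tool_pos'],s['joints'])
go([565,-280,200],down(18.7))
E
```

```text
[ 571.3343856  -278.39287024  292.86253469] [-0.26804588  0.35391708  0.90304667  1.4059519  -0.27615733  1.51310282
 -0.1194686 ]
shift [-0.137 -0.09   2.322] turn [-1.000e-03 -0.000e+00  4.821e+00]
```

Emit:
{"op": "jog_arm", "data": {
  "motion": [0,0,0.3,0,0,1.2,1,-0.1,-0.05,0.8,0,0,2.4,1,-0.14,-0.09,1.4,0,0,3.6,1,-0.14,-0.09,2.0,0,0,4.5,1,-0.14,-0.09,2.3,0,0,4.8,1,-0.14,-0.09,2.3,0,0,4.8,1,-0.14,-0.09,2.3,0,0,4.8,1,-0.14,-0.09,2.3,0,0,4.8,1]
}}

```text
time_s: 13.2
tool_pos: [565.5, -280.8, 202.4]
ee_rot: [0.001, 0.986, 0.167, 0.001]
force: [-0.9, 0.4, -0.1]
opening: 0.999
grip_force: 0.0
```

```bash
python3 - <<'E'
from h import *
s,Rt,p=tool();im=get_image('wrist');cv2.imwrite('pics/w4.png',im[:,:,::-1]);C=cam('wrist',(Rt,p))
np.save('w4.npy',np.r_[p,Rt.as_quat()])
print(p,s['joints']);print(pix(C,[572,-278,60]),pix(C,[457,-317,60]))
E
```

```text
[ 565.51428913 -280.82985831  202.3970604 ] [-0.32622124  0.41346365  0.97619502  1.55983327 -0.34851992  1.35198157
 -0.54894492]
[277.93274139 187.25893765] [276.93844058 313.28277953]
```

View pics/w4.png

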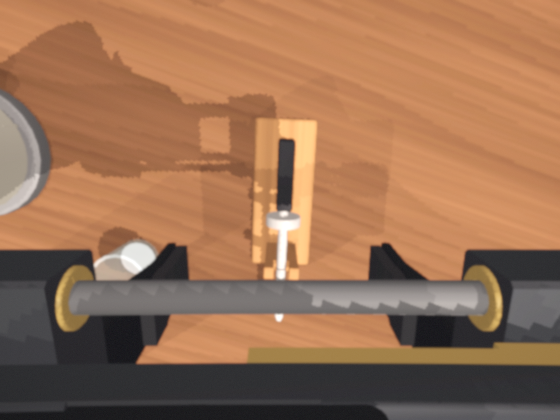

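Wrist view: the handle runs from (287,140) to about (285,209), the collar is at (284,219) and the tip at (279,320). The glass is off to the left at (135,255).

```bash
python3 - <<'E'
from h import *
a=np.load('w4.npy');C=cam('wrist',(R.from_quat(a[3:]),a[:3]))
im=cv2.imread('pics/w4.png');v=im.max(2);m=np.zeros(v.shape,np.uint8);m[130:212,265:310]=v[130:212,265:310]<60
ys,xs=np.nonzero(m);print(ys.min(),ys.max());
for r in(145,160,175,190,203):
    x=xs[ys==r];print(r,x.min(),x.max())
f=lambda u,v,z:onz(C,(u,v),z)[:2]
far=f(287.5,139.5,70);tip=f(279,319.5,60);col=f(284,216,75)
print(far,tip,col)
d=far-tip;L=np.linalg.norm(d);print(L,np.degrees(np.arctan2(d[1],d[0])));u=d/L
print('handle centre from tip',tip+139*u,'from far',far-30*u)
E
```

```text
140 204Traceback (most recent call last):
  File "<stdin>", line 6, in <module>
    return umr_minimum(a, axis, None, out, keepdims, initial, where)
ValueError: zero-size array to reduction operation minimum which has no identity
```

```bash
python3 - <<'E'
from h import *
a=np.load('w4.npy');C=cam('wrist',(R.from_quat(a[3:]),a[:3]))
im=cv2.imread('pics/w4.png');v=im.max(2);m=np.zeros(v.shape,np.uint8);m[130:212,265:310]=v[130:212,265:310]<60
ys,xs=np.nonzero(m)
for r in(145,160,175,190,200):
    x=xs[ys==r];print(r,x.min() if len(x) else 0,x.max() if len(x) else 0)
f=lambda u,v,z:onz(C,(u,v),z)[:2]
far=f(287.5,139.5,70);tip=f(279,319.5,60);n=f(285.5,209,70)
print(far,tip,n)
d=far-tip;L=np.linalg.norm(d);print(L,np.degrees(np.arctan2(d[1],d[0])));u=d/L
print('handle centre from tip',tip+139*u,'from far',far-30*u,'mid',(far+n)/2)
d=far-n;print(np.linalg.norm(d),np.degrees(np.arctan2(d[1],d[0])))
E
```

```text
145 0 0
160 0 0
175 285 286
190 279 290
200 278 289
[ 613.36959884 -271.71177516] [ 451.39878469 -321.01246275] [ 558.43921111 -289.46104744]
169.3077152213845 16.92920382141259
handle centre from tip [ 584.37525972 -280.5370741 ] from far [ 584.6696402  -280.44747055] mid [ 585.90440498 -280.5864113 ]
57.72680626918238 17.906838546854548
```

```bash
python3 - <<'E'
from h import *
go([584.5,-280.5,42],down(17.2))
E
```

```text
shift [0.444 0.143 4.01 ] turn [ 0.013 -0.018  0.334]
```

Emit:
{"op": "jog_arm", "data": {
  "motion": [0.15,0.05,0.4,0,0,0.1,1,0.3,0.1,1.0,0,0,0.2,1,0.44,0.14,1.7,0,0,0.33,1,0.44,0.14,2.4,0,0,0.33,1,0.44,0.14,3.0,0,0,0.33,1,0.44,0.14,3.4,0,0,0.33,1,0.44,0.14,3.5,0,0,0.33,1,0.44,0.14,3.5,0,0,0.33,1]
}}

```text
time_s: 14.05
tool_pos: [583.2, -279.9, 60.6]
ee_rot: [-0.0, 0.989, 0.149, -0.0]
force: [-0.1, -0.3, -0.2]
opening: 0.998
grip_force: 0.0
```

```bash
python3 - <<'E'
from h import *
print(read_state()['tool_pos'],read_state()['force'],read_state()['joints'])
go([584.5,-280.5,42],down(17.2))
E
```

```text
[ 583.23498468 -279.91552354   60.61832086] [-0.14471692 -0.26366232 -0.1997825 ] [-0.25526112  0.57927773  0.88568429  1.6621826  -0.48597421  1.13623766
 -0.51013208]
shift [0.026 0.023 0.465] turn [-0.001  0.004 -0.006]
```

Emit:
{"op": "jog_arm", "data": {
  "motion": [0.03,0.02,0.2,0,0,0,1,0.03,0.02,0.4,0,0,0,1,0.03,0.02,0.46,0,0,0,1,0.03,0.02,0.46,0,0,0,1,0.03,0.02,0.46,0,0,0,0.5,0.03,0.02,0.46,0,0,0,0,0.03,0.02,0.46,0,0,0,-0.4,0.03,0.02,0.46,0,0,0,-0.6]
}}

```text
time_s: 14.85
tool_pos: [584.8, -280.3, 42.8]
ee_rot: [0.0, 0.989, 0.149, 0.0]
force: [-0.7, 0.2, 0.2]
opening: 0.721
grip_force: 0.0
```

Emit:
{"op": "jog_arm", "data": {
  "motion": [0,0,0,0,0,0,-1,0,0,0,0,0,0,-1,0,0,0,0,0,0,-1,0,0,0,0,0,0,-1,0,0,0,0,0,0,-1,0,0,0,0,0,0,-1,0,0,0,0,0,0,-1,0,0,0,0,0,0,-1]
}}

```text
time_s: 15.65
tool_pos: [584.7, -280.2, 42.6]
ee_rot: [-0.0, 0.989, 0.149, 0.0]
force: [-0.6, -0.9, -0.2]
opening: 0.156
grip_force: 30.0
```

```bash
python3 - <<'E'
from h import *
s=read_state();print(s['tool_pos'],s['force'],s['torque'],s['opening']*87,s['grip_force'])
E
```

```text
[ 584.65933281 -280.2173231    42.55149628] [-0.61562134 -0.85189413 -0.19625861] [-0.1025866   0.13626446  0.02932574] 13.563435330064875 29.998762914910913
```

Emit:
{"op": "jog_arm", "data": {
  "motion": [0,0,-0.1,0,0,0,-1,0,0,-0.4,0,0,0,-1,0,0,-0.8,0,0,0,-1,0,0,-1.5,0,0,0,-1,0,0,-2.4,0,0,0,-1,0,0,-3.4,0,0,0,-1,0,0,-4.4,0,0,0,-1,0,0,-5.2,0,0,0,-1]
}}

```text
time_s: 16.45
tool_pos: [584.8, -281.0, 254.9]
ee_rot: [0.001, 0.989, 0.149, 0.002]
force: [0.4, -0.1, -0.9]
opening: 0.154
grip_force: 30.0
```

Emit:
{"op": "jog_arm", "data": {
  "motion": [0,0,-0.3,0,0,0.5,-1,0,0,-0.6,0,0,1.0,-1,0,0,-0.6,0,0,1.6,-1,0,0,-0.6,0,0,2.2,-1,0,0,-0.6,0,0,2.7,-1,0,0,-0.6,0,0,2.85,-1,0,0,-0.6,0,0,2.85,-1,0,0,-0.6,0,0,2.85,-1]
}}

```text
time_s: 17.25
tool_pos: [584.6, -280.3, 275.1]
ee_rot: [-0.0, 1.0, 0.001, 0.0]
force: [0.2, -0.1, -1.7]
opening: 0.154
grip_force: 30.0
```

```bash
cat >> h.py <<'E'
def ins(yaw=0,pit=35):
    a=np.radians(yaw);c,s=np.cos(np.radians(pit)),np.sin(np.radians(pit))
    x=np.array([c*np.cos(a),c*np.sin(a),s]);z=np.array([s*np.cos(a),s*np.sin(a),-c]);return R.from_matrix(np.c_[x,np.cross(z,x),z])
E
python3 - <<'E'
from h import *
s,Rt,p=tool();print(p,s['joints'],s['opening'],s['force'])
for n in('top','scene','wrist'):
    im=get_image(n)[:,:,::-1];cv2.imwrite(f'pics/{n}5.png',im)
np.save('w5.npy',np.r_[p,Rt.as_quat()])
tip=p+Rt.apply([-139,0,-17.5]);print(tip,pix(cam('top'),tip),pix(cam('scene'),tip))
M=np.array([579.5,3,145]);u=ins().as_matrix()[:,0];h=M+u*(139+60);go(h+17.5*ins().as_matrix()[:,2],ins());print(h)
A=cv2.imread('pics/top5.png')[180:330,230:430];B=cv2.imread('pics/scene5.png')[120:270,130:330]
cv2.imwrite('pics/p5.png',cv2.resize(np.hstack([A,B]),None,fx=2,fy=2,interpolation=cv2.INTER_CUBIC))
E
```

```text
[ 584.61866357 -280.25392391  275.1232362 ] [-0.34295835  0.44583257  1.05186661  1.40481052 -0.38502604  1.50843488
 -0.88008952] 0.15433358374993422 [ 0.18373881 -0.12210182 -1.69719549]
[ 445.60749244 -280.55501592  292.53167217] [430.6423254  257.79017666] [150.34634718 138.41028975]
shift [ 4.21  -7.074  0.749] turn [-0.006  5.831  0.015]
[742.51125681   3.         259.14171083]
```

View pics/p5.png

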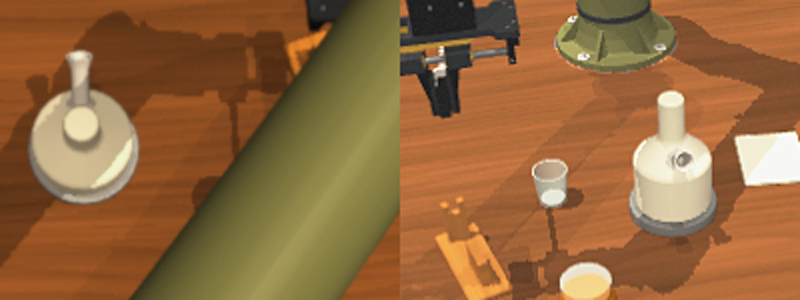

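Top view: jug mouth at about (269.5,208) and neck top at about (271,243); the arm hides the rod. Scene view: the cradle is empty and the jug is upright.

Emit:
{"op": "jog_arm", "data": {
  "motion": [0.3,0,0,0,0.3,0,-1,0.9,0,0,0,1.0,0,-1,1.6,0,0,0,1.8,0,-1,2.4,-0.2,0.1,0,2.7,0,-1,3.1,-0.5,0.2,0,3.6,0,-1,3.7,-1.0,0.3,0,4.5,0,-1,4.1,-1.6,0.4,0,5.3,0,-1,4.2,-2.3,0.6,0,5.83,0,-1]
}}

```text
time_s: 18.2
tool_pos: [753.5, -188.1, 251.0]
ee_rot: [0.0, 0.953, -0.0, 0.303]
force: [-0.6, -0.2, -0.7]
opening: 0.156
grip_force: 30.0
```

```bash
python3 - <<'E'
from h import *
s,Rt,p=tool();print(p,s['joints'],s['opening'],s['force'])
M=np.array([579.5,3,145]);u=ins().as_matrix()[:,0];h=M+u*(139+60);go(h+17.5*ins().as_matrix()[:,2],ins())
C=cam('top');print('top: mouth',onz(C,(269.5,208.5),145),'neck',onz(C,(271,243),193))
E
```

```text
[ 753.45282895 -188.10920906  250.97159131] [-0.54562566  0.25936932  0.97570603  1.73046892 -0.62507037  0.75195359
 -0.86734533] 0.1564949312782716 [-0.59820615 -0.22101478 -0.72973147]
shift [-0.107 -4.778  0.109] turn [ 0.007 -0.04  -0.   ]
top: mouth [577.97647015   3.12216083 145.        ] neck [497.62713099   1.6733138  193.        ]
```

Emit:
{"op": "jog_arm", "data": {
  "motion": [0,-0.4,0,0,0,0,-1,0,-1.2,0,0,0,0,-1,0,-2.1,0.1,0,0,0,-1,-0.1,-3.0,0.1,0,0,0,-1,-0.1,-3.9,0.1,0,0,0,-1,-0.1,-4.5,0.1,0,0,0,-1,-0.1,-4.75,0.1,0,0,0,-1,-0.1,-4.75,0.1,0,0,0,-1]
}}

```text
time_s: 19.0
tool_pos: [751.3, 4.2, 244.9]
ee_rot: [-0.001, 0.954, 0.002, 0.301]
force: [0.6, -0.4, -1.0]
opening: 0.161
grip_force: 30.0
```

Emit:
{"op": "jog_arm", "data": {
  "motion": [0,0,0,0,0,0,-1,0,0,0,0,0,0,-1,0,0,0,0,0,0,-1,0,0,0,0,0,0,-1,0,0,0,0,0,0,-1,0,0,0,0,0,0,-1,0,0,0,0,0,0,-1,0,0,0,0,0,0,-1]
}}

```text
time_s: 19.8
tool_pos: [751.3, 2.1, 245.0]
ee_rot: [-0.0, 0.954, 0.001, 0.301]
force: [-0.4, -0.1, -1.2]
opening: 0.16
grip_force: 30.0
```

```bash
python3 - <<'E'
from h import *
s,Rt,p=tool();print(p,s['joints'],s['opening'],s['force'])
for n in('top','scene'):cv2.imwrite(f'pics/{n}6.png',get_image(n)[:,:,::-1])
np.save('w6.npy',np.r_[p,Rt.as_quat()])
hc=p+Rt.apply([0,0,-17.5]);tip=p+Rt.apply([-139,0,-17.5]);print(tip)
for P in(tip,hc,[579,3,145],[500.3,2,193]):print(pix(cam('top'),P),pix(cam('scene'),P))
A=cv2.imread('pics/top6.png')[150:280,210:340];B=cv2.imread('pics/scene6.png')[130:260,230:360]
cv2.imwrite('pics/p6.png',cv2.resize(np.hstack([A,B]),None,fx=3,fy=3,interpolation=cv2.INTER_CUBIC))
E
```

```text
[751.2710663    2.06951549 244.98909722] [-1.01741425  0.17889393  1.07380018  1.81513554 -0.26654813  0.639131
 -1.40408762] 0.16019526370278706 [-0.37013051 -0.05591035 -1.24801144]
[627.3507605    1.89345637 179.63638638]
[269.2498064  180.98809481] [275.66438359 200.33312906]
[267.13720729 113.29878202] [287.28217483 202.15759129]
[269.54589834 208.01898756] [271.96801911 199.86441257]
[270.79543799 241.65207186] [264.8973186  168.19039058]
```

View pics/p6.png

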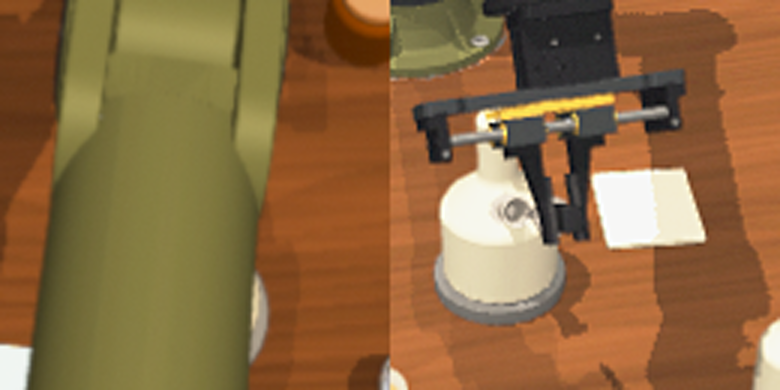

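The scene crop shows the tube mouth at full-frame (271.7,200), as predicted, and the held rod foreshortened between it and the fingers at about (288,203). The arm hides the top view.

```bash
python3 - <<'E'
from h import *
im=cv2.imread('pics/scene6.png');g=cv2.cvtColor(im,cv2.COLOR_BGR2GRAY)
print('cols',list(range(264,296)))
for r in range(193,212):print(r,*[f'{x:3d}' for x in g[r,264:296]])
C=cam('scene');print(C[2])
a=np.load('w6.npy');Rt=R.from_quat(a[3:])
for x in(-139,-90,-44,-36,-30,30):print(x,pix(C,a[:3]+Rt.apply([x,0,-17.5])))
E
```

```text
cols [264, 265, 266, 267, 268, 269, 270, 271, 272, 273, 274, 275, 276, 277, 278, 279, 280, 281, 282, 283, 284, 285, 286, 287, 288, 289, 290, 291, 292, 293, 294, 295]
193 245 246 246 245 242 244 244 242 222 218 218 221 152  13  32  41  39  41  51  69 103 129 127 129 121  28  49  78  74  44  41  53
194 246 246 246 244 235 241 243 243 244 242 240 238 233  60  24  41  40  41  52  68  97 128 127 129 123  47  43  79  74  51  42  61
195 246 245 240 233 231 234 233 232 236 236 241 248 250 123  22  36  39  42  54  74 116 156 140 130 122  74  41  70  78  57  42  61
196 245 234 231 232 234 235 211 153 138 171 219 239 248 196  12  26  42  42  56  93 159 209 186 164 141  81  37  66  79  57  42  63
197 231 231 225 221 231 178 101 113 118 124 138 189 244 252  79  23  45  47  56  80 141 187 180 183 157  91  39  61  77  63  44  67
198 225 225 202 209 220 108 150 127 120 125 130 150 215 245 136  24  47  49  59  76  59  22  26  35  50  59  47  49  64  60  40  77
199 228 208 184 213 149 156 196 159 126 126 135 153 166 207 123  12  38  45  53  81  77  40  41  55  66  65  57  54  53  42  42  77
200 229 21
[... 1109 characters left out ...]
 206 111  23  41  49  64  88 132 119 107  95 102  31  46  65  58  33
209 245 245 245 244 243 243 242 217 216 215 217 223 215 209 197 190 155  23  38  48  64  76  99 126 126 126 118  56  43  66  69  48
210 243 243 243 241 241 239 237 217 212 210 208 209 198 198 196 198 181  28  27  42  55  76  91 126 123 120 119 100  80  93  98  96
211 234 234 233 230 227 225 222 215 203 201 199 201 199 196 196 194 183 112 102  92 106 107  97 119 119 116 118 116 120 121 123 125
[1520.17911262 -200.38009354  880.22144365]
-139 [275.66438359 200.33312906]
-90 [279.43254835 200.92478513]
-44 [283.28118021 201.52917273]
-36 [283.98421579 201.63958775]
-30 [284.51841463 201.72348836]
30 [290.21065016 202.61762117]
```

Emit:
{"op": "jog_arm", "data": {
  "motion": [-0.2,-0.03,0,0,0,0,-1,-0.5,-0.03,0,0,0,0,-1,-0.8,-0.03,0,0,0,0,-1,-1.1,-0.03,0,0,0,0,-1,-1.3,-0.03,0,0,0,0,-1,-1.5,-0.03,0,0,0,0,-1,-1.7,-0.03,0,0,0,0,-1,-1.8,-0.03,0,0,0,0,-1]
}}

```text
time_s: 20.7
tool_pos: [691.0, 3.4, 202.6]
ee_rot: [-0.001, 0.954, 0.001, 0.3]
force: [-0.4, -0.2, -0.7]
opening: 0.155
grip_force: 30.0
```

```bash
cat > chk.py <<'E'
from h import *
s,Rt,p=tool();M=np.array([579.2,3,145]);I=ins()
tip=p+Rt.apply([-139,0,-17.5]);d=I.inv().apply(tip-M)
print('tip in mouth frame (x out,y,z)',d.round(1),'F tool',Rt.inv().apply(s['force']).round(1),'T',np.round(s['torque'],2),'open',s['opening'],'axis err',np.degrees((Rt.inv()*I).as_rotvec()).round(2))
E
python3 chk.py
```

```text
tip in mouth frame (x out,y,z) [-14.3  -0.2  -0.8] F tool [-0.7  0.2  0.3] T [-0.06  0.92 -0.01] open 0.15548874682072694 axis err [-0.11  0.11  0.06]
```

Emit:
{"op": "jog_arm", "data": {
  "motion": [-0.1,0,0.02,0,0,0,-1,-0.25,0,0.02,0,0,0,-1,-0.4,0,0.02,0,0,0,-1,-0.55,0,0.02,0,0,0,-1,-0.7,0,0.02,0,0,0,-1,-0.85,0,0.02,0,0,0,-1,-1.0,0,0.02,0,0,0,-1,-1.0,0,0.02,0,0,0,-1]
}}

```text
time_s: 21.5
tool_pos: [659.0, 3.0, 179.2]
ee_rot: [-0.0, 0.954, 0.001, 0.3]
force: [0.1, -0.6, -0.8]
opening: 0.156
grip_force: 30.0
```

```bash
python3 chk.py
```

```text
tip in mouth frame (x out,y,z) [-54.    0.2   0. ] F tool [-0.4  0.6  0.7] T [-0.15  0.92 -0.03] open 0.15614790040739365 axis err [-0.06  0.1   0.06]
```

Emit:
{"op": "jog_arm", "data": {
  "motion": [-0.15,0,0,0,0,0,-1,-0.3,0,0,0,0,0,-1,-0.45,0,0,0,0,0,-1,-0.6,0,0,0,0,0,-1,-0.75,0,0,0,0,0,-1,-0.85,0,0,0,0,0,-1,-0.93,0,0,0,0,0,-1,-0.95,0,0,0,0,0,-1]
}}

```text
time_s: 22.3
tool_pos: [628.5, 3.0, 158.1]
ee_rot: [-0.0, 0.954, 0.001, 0.3]
force: [-0.7, 0.3, -0.5]
opening: 0.161
grip_force: 30.0
```

```bash
python3 chk.py
```

```text
tip in mouth frame (x out,y,z) [-91.1   0.2  -0. ] F tool [-0.9 -0.3 -0. ] T [-0.05  0.95 -0.05] open 0.16069226693227748 axis err [-0.05  0.04  0.06]
```

Emit:
{"op": "jog_arm", "data": {
  "motion": [-0.04,0,0,0,0,0,-1,-0.06,0,0,0,0,0,-1,-0.08,0,0,0,0,0,-1,-0.1,0,0,0,0,0,-1,-0.11,0,0,0,0,0,-1,-0.12,0,0,0,0,0,-1,-0.13,0,0,0,0,0,-1,-0.13,0,0,0,0,0,-1]
}}

```text
time_s: 23.1
tool_pos: [625.7, 3.2, 156.6]
ee_rot: [-0.0, 0.953, 0.001, 0.302]
force: [3.4, 0.0, 1.8]
opening: 0.157
grip_force: 30.0
```

```bash
python3 chk.py
```

```text
tip in mouth frame (x out,y,z) [-94.3   0.    0. ] F tool [3.8 0.  0.5] T [-0.08  0.01  0.02] open 0.15689552367614407 axis err [-0.08 -0.13  0.06]
```

Emit:
{"op": "jog_arm", "data": {
  "motion": [-0.01,0,0,0,0,0,-1,-0.02,0,0,0,0,0,-1,-0.03,0,0,0,0,0,-1,-0.04,0,0,0,0,0,-1,-0.04,0,0,0,0,0,-1,-0.04,0,0,0,0,0,-1,-0.04,0,0,0,0,0,-1,-0.04,0,0,0,0,0,-1]
}}

```text
time_s: 23.9
tool_pos: [625.4, 3.3, 156.8]
ee_rot: [-0.001, 0.953, 0.001, 0.303]
force: [5.5, -0.6, 3.8]
opening: 0.158
grip_force: 30.0
```

```bash
python3 chk.py
```

```text
tip in mouth frame (x out,y,z) [-94.5  -0.1   0. ] F tool [6.7 0.7 0. ] T [-0.21 -0.63  0.05] open 0.158001521272175 axis err [-0.1  -0.27  0.07]
```

The collar is firmly on the mouth: the depth stays at about 94.5 mm while the force rises. Now drawing the rod out.

Emit:
{"op": "jog_arm", "data": {
  "motion": [0.1,0,0,0,0,0,-1,0.3,0,0,0,0,0,-1,0.5,0,0,0,0,0,-1,0.75,0,0,0,0,0,-1,1.0,0,0,0,0,0,-1,1.25,0,0,0,0,0,-1,1.45,0,0,0,0,0,-1,1.5,0,0,0,0,0,-1]
}}

```text
time_s: 24.7
tool_pos: [673.1, 3.3, 189.3]
ee_rot: [0.0, 0.954, 0.001, 0.301]
force: [-0.0, 0.8, -1.1]
opening: 0.16
grip_force: 30.0
```

```bash
python3 chk.py
```

```text
tip in mouth frame (x out,y,z) [-36.7  -0.1   0. ] F tool [-0.7 -0.8  0.9] T [-0.05  0.95  0.  ] open 0.16035958702169356 axis err [-0.01  0.01  0.09]
```

Emit:
{"op": "jog_arm", "data": {
  "motion": [0.3,0,0,0,0,0,-1,0.7,0,0,0,0,0,-1,1.2,0,0,0,0,0,-1,1.7,0,0,0,0,0,-1,2.2,0,0,0,0,0,-1,2.6,0,0,0,0,0,-1,2.8,0,-0.1,0,0,0,-1,2.8,0,-0.3,0,0,0,-1]
}}

```text
time_s: 25.5
tool_pos: [757.5, 3.0, 262.7]
ee_rot: [0.001, 0.954, 0.001, 0.3]
force: [0.1, -0.3, -0.7]
opening: 0.161
grip_force: 30.0
```

```bash
python3 chk.py; python3 - <<'E'
from h import *
s,Rt,p=tool();print(p,s['joints'])
im=get_image('scene');g=cv2.cvtColor(im,cv2.COLOR_RGB2HSV);cv2.imwrite('pics/scene7.png',im[:,:,::-1])
psi=np.radians(10);u=np.array([np.cos(psi),np.sin(psi),0]);h=np.array([424,174,158])+139*u;T=h+[0,0,-17.5];print(T)
go([700,150,270],down(5));go(T+[0,0,100],down(10))
E
```

```text
tip in mouth frame (x out,y,z) [ 74.6   0.2 -11.8] F tool [-0.3  0.3  0.7] T [-0.07  0.91 -0.05] open 0.16112653920153788 axis err [0.05 0.07 0.1 ]
[757.48173195   3.02925162 262.71998147] [-1.04556394  0.19157542  1.11380152  1.77739035 -0.27988228  0.67897542
 -1.39837619]
[560.88827767 198.1370967  140.5       ]
shift [-1.076 -3.688 -0.947] turn [ 0.257 -5.824 -0.803]
shift [-4.348 -4.893 -2.336] turn [ 0.511 -5.813 -1.61 ]
```

Emit:
{"op": "jog_arm", "data": {
  "motion": [0,-0.2,-0.2,0.02,-0.5,-0.05,-1,-0.1,-0.6,-0.5,0.06,-1.3,-0.15,-1,-0.3,-1.2,-0.8,0.1,-2.2,-0.3,-1,-0.5,-1.8,-0.9,0.14,-3.2,-0.45,-1,-0.8,-2.5,-0.95,0.18,-4.2,-0.6,-1,-1.0,-3.1,-0.95,0.22,-5.1,-0.7,-1,-1.08,-3.6,-0.95,0.26,-5.82,-0.8,-1,-1.08,-3.69,-0.95,0.26,-5.82,-0.8,-1]
}}

```text
time_s: 26.35
tool_pos: [700.2, 154.8, 266.3]
ee_rot: [-0.0, 0.999, 0.046, -0.001]
force: [1.1, 0.5, -1.1]
opening: 0.158
grip_force: 30.0
```

```bash
python3 - <<'E'
from h import *
s,Rt,p=tool();print(p,s['joints'])
go([560.9,198.1,240],down(10))
E
```

```text
[700.20491331 154.79318929 266.3417485 ] [-0.8200336   0.58895983  0.9309528   1.20907995 -0.46171609  1.5577682
 -1.44920148]
shift [-3.365 -1.401  0.669] turn [-0.003  0.028 -0.779]
```

Emit:
{"op": "jog_arm", "data": {
  "motion": [-0.3,-0.1,0,0,0,-0.1,-1,-0.9,-0.3,0,0,0,-0.2,-1,-1.6,-0.6,0.1,0,0,-0.4,-1,-2.3,-0.9,0.2,0,0,-0.6,-1,-2.9,-1.2,0.4,0,0,-0.75,-1,-3.25,-1.35,0.6,0,0.03,-0.78,-1,-3.36,-1.4,0.67,0,0.03,-0.78,-1,-3.36,-1.4,0.67,0,0.03,-0.78,-1]
}}

```text
time_s: 27.15
tool_pos: [560.4, 194.4, 242.3]
ee_rot: [-0.001, 0.996, 0.085, 0.002]
force: [0.5, 0.2, -0.6]
opening: 0.16
grip_force: 30.0
```

Emit:
{"op": "jog_arm", "data": {
  "motion": [0,0,0.2,0,0,0,-1,0,0,0.6,0,0,0,-1,0,0,1.1,0,0,0,-1,0,0,1.6,0,0,0,-1,0,0,2.0,0,0,0,-1,0,0,2.3,0,0,0,-1,0,0,2.4,0,0,0,-1,0,0,2.4,0,0,0,-1]
}}

```text
time_s: 27.95
tool_pos: [561.5, 194.5, 145.9]
ee_rot: [-0.0, 0.996, 0.085, 0.002]
force: [0.0, 0.3, -0.6]
opening: 0.156
grip_force: 30.0
```

```bash
python3 - <<'E'
from h import *
s,Rt,p=tool();print(p,s['joints'])
go([560.9,198.1,140.5],down(10))
for n in('top','scene'):cv2.imwrite(f'pics/{n}8.png',get_image(n)[:,:,::-1])
tip=p+Rt.apply([-139,0,-17.5]);print(tip,pix(cam('top'),tip),pix(cam('scene'),tip))
h=cv2.cvtColor(cv2.imread('pics/top8.png'),cv2.COLOR_BGR2HSV)
A=cv2.imread('pics/top8.png')[170:340,130:330];B=cv2.imread('pics/scene8.png')[110:280,200:400]
cv2.imwrite('pics/p8.png',cv2.resize(np.hstack([A,B]),None,fx=2,fy=2,interpolation=cv2.INTER_CUBIC))
E
```

```text
[561.52006772 194.45321831 145.88619261] [-1.16600951  0.36104044  0.96457794  1.7247252  -0.31411428  1.21806331
 -1.52377363]
shift [-0.    -0.092  0.135] turn [ 0.002 -0.032 -0.05 ]
[424.44889422 171.03258309 162.92195618] [187.15283509 283.94033001] [316.7426944  155.21669569]
```

View pics/p8.png

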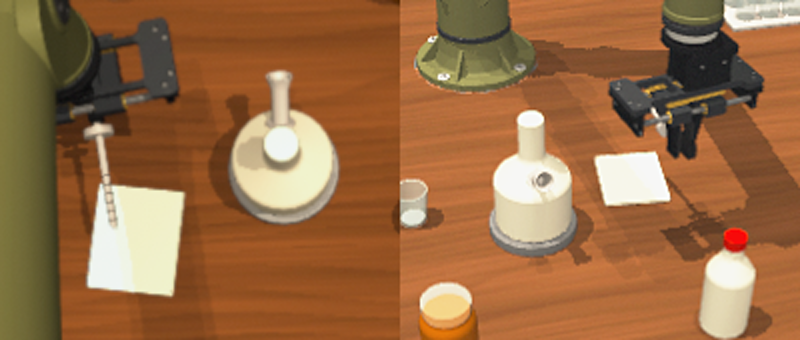

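Top view: the tip is at (187,283), as predicted and near the tile centre. Scene view: the jug is seated and the bystanders are untouched. A small trim remains.

Emit:
{"op": "jog_arm", "data": {
  "motion": [0,-0.03,0.04,0,0,0,-1,0,-0.06,0.09,0,-0.03,-0.05,-1,0,-0.08,0.12,0,-0.03,-0.05,-1,0,-0.08,0.13,0,-0.03,-0.05,-1,0,-0.08,0.13,0,-0.03,-0.05,-1,0,-0.08,0.13,0,-0.03,-0.05,-1,0,-0.08,0.13,0,-0.03,-0.05,-1,0,-0.08,0.13,0,-0.03,-0.05,-1]
}}

```text
time_s: 28.85
tool_pos: [561.0, 198.0, 141.3]
ee_rot: [-0.0, 0.996, 0.087, 0.0]
force: [0.3, -0.5, -1.1]
opening: 0.158
grip_force: 30.0
```

Emit:
{"op": "jog_arm", "data": {
  "motion": [0,0,0,0,0,0,-1,0,0,0,0,0,0,-1,0,0,0,0,0,0,-1,0,0,0,0,0,0,-1,0,0,0,0,0,0,-1,0,0,0,0,0,0,-1,0,0,0,0,0,0,-1,0,0,0,0,0,0,-1]
}}

```text
time_s: 29.65
tool_pos: [561.0, 198.0, 141.2]
ee_rot: [-0.0, 0.996, 0.087, 0.0]
force: [0.1, 0.8, -1.8]
opening: 0.154
grip_force: 30.0
```

```bash
python3 - <<'E'
from h import *
s,Rt,p=tool();print(p,p+Rt.apply([-139,0,-17.5]),Rt.as_matrix()[2].round(3),s['opening'],s['grip_force'],abs(s['joint_velocities']).max())
C=cam('top');h=cv2.cvtColor(get_image('top'),cv2.COLOR_RGB2HSV)
# collar/rod lean check: nothing more needed if the tip agrees
print(close_job())
E
```

```text
[560.95629432 198.02083039 141.19276243] [424.06852621 173.8007101  158.58168751] [ 0.001 -0.001 -1.   ] 0.15356346747802133 29.998931558802724 0.0019034167910716904
the job is handed in; nothing more can be done
None
```

I handed the job in at about 30 s: the jug is home on its pegs and released. The rod went in until its collar stopped on the mouth and was drawn out again, and it is now held level and still with its tip about 150 mm above the middle of the tile.

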